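# Index the electrode slide to its next lock hole

## Robot

A 6-joint arm with a two-finger parallel gripper is mounted at the origin on a cart in front of the work surface, level with it; the furniture and walls round the work are solid. World frame = base frame: x ahead of the robot, y to its left, z up, the work surface at z = 0. Lengths are in m, angles in rad, forces in N, time in s.
With the tool pointing down it reaches from about 0.35 to 0.775 m from the base axis. Payload 5.5 kg.
Tool frame: the origin (TCP) lies at the very end of the fingers, on their centre line; the grasp point (between the pads) lies 19 mm behind it; z points along the fingers, y is the line along which they close (so a half turn about z gives the same grasp; the last joint's range is limited). The gripper opens to 85 mm and grips with 20 to 120 N. Pads are 22 mm wide; open, the fingers measure 114 mm over their backs; the gripper's body (76 mm by 85 mm) begins 54 mm behind the grasp point. The pads swing forward as they close: fully open they stand 13 mm farther back than shut.
Start: joints at [-0.14, 0.313, 0.046, 1.304, 0, 1.431], TCP at [0.575, -0, 0.231] pointing down, gripper open.
Joint ranges: [-2.76, 2.76], [-0.86, 1.69], [-1.03, 1.26], [-2.2, 2.34], [-1.47, 1.5], [-3.14, 3.14]. Speed limits (rad/s): [2.57, 2.57, 3.14, 3.14, 3.14, 3.14].

## Interface

Orientations are given as a unit quaternion [w, x, y, z].
In Python, from workcell import env gives the robot as it stands. The module is installed in compiled form; this text tells all that it offers.
- The arm moves only by the tool jog_arm, never from a script. Its arguments are lists of equal length, an entry for each row: "gripper": the opening, from 0 (shut) to 1 (fully open); "offset": the shift along the world's x, y, z in cm, a list of three; "twist": the turn about the world's z in degrees. In form: {"gripper": [gripper, ...], "offset": [[dx, dy, dz], ...], "twist": [twist, ...]}. A call has exactly 8 rows; each row is the pose to reach, as a shift and turn from the pose commanded when the call began; what a row does not reach only later rows make up. A row lasts 1/8 s, in which the tool goes at most 62.5 mm and 10.7 degrees, less where a joint would pass 70% of its speed; a pose out of reach is approached as far as the arm can. A call with a gripper value outside its range is refused whole. The fingers move at their own pace and stop on an object; "squeeze" is the grip in N (left out, the last holds). Time passes only in rows, so rows that repeat a pose let the fingers close, or fill a call up. It gives the time, the measured TCP pose, the force, the opening and the grip force at its end, in the units of the state.
- env.get_state(): the state, without advancing time (a new reading comes with each control period).
- env.read_camera(name): name is "scene" or "side" or "wrist"; returns a dict with "image" (420x560x3 uint8, red, green, blue), "z_map" (420x560 float32, m along the optical axis (not along the pixel's ray), 0 where there is no reading), "fovy" (degrees; the focal length in pixels is half the picture's height over the tangent of half this angle, whatever the lens; pixels are square), "cx", "cy" (the principal point, pixels), "cam_to_world" (4x4, takes a point from camera to world coordinates). Camera axes: x right, y up, looking along -z (the intrinsics and any distortion apply to the point x, -y, -z); pixel columns grow to the right and rows downward; lengths in m; the calibration is good to about 2 mm. A picture is of the moment at which its call begins.
- env.hand_in(): hands the job in; it is judged then, once.
The state is a dict: "clock": time; "joint_pos": joint angles; "qvel": joint speeds; "tau": joint torques, N m; "tcp_pos": TCP position; "orientation": TCP orientation; "wrist_force": force on the tool from outside, world axes, zero at the start; "ft_torque": the same for the moment, N m; "finger_gap": finger opening in m; "grip_force": force on a finger pad.
Only numpy, scipy, OpenCV 4.12 (cv2) and the standard library are available. Lean on these libraries where they do the work, as an engineer would, in place of code of your own. Each camera call takes 0.05 s, during which the arm holds its last target. There are 200 camera calls.

## Task

Take the electrode out of its leaning store block and stand it upright in the holder cup of the sliding section, down on the cup's floor. Then pull the lock plunger up by its knob, slide the section with the electrode along the rail to the next hole, plunger end leading and not past that hole, and let the pin down fully home there. Finish while still holding the knob, pin home: do not let go, and leave the vial, beaker and dish where they stand.

Things in the scene. Friction and masses are not known exactly. Their poses are not given: they have to be found in the camera images.
- electrode_center (a point): the centre (half-way along) of the loose electrode: a rod 120 mm long, about 40 g, its z axis along the rod from the tip to the head. The clear shaft is 12 mm in diameter for the 80 mm from the tip, the grey head 19 mm in diameter for the last 40 mm (grip it there, about 38 mm beyond the centre). At first it leans in the store block with its top 20 to 30 degrees off vertical, its tip 45 mm deep in a bore 16 mm wide: draw it out along its own axis by 50 mm or more
- store: the fixed store block: a grey plastic block 42 x 42 x 56 mm leaning on a dark base plate of 80 x 70 mm; origin under the middle of the plate. The bore leans towards the block's own -x axis, 22 degrees off vertical; the highest part of the block is about 77 mm above the worktop
- rail: the fixed metal rail: 44 mm wide (along its x), 400 mm long (along its y), top face 32 mm above the worktop, black end blocks 40 mm high, end feet 96 mm wide; origin under its middle. A row of holes 11 mm wide and 50 mm apart runs along its top face
- cup_mouth (a point): the centre of the mouth of the white holder cup on the sliding section, 84 mm above the worktop; mouth 25 mm wide, narrowing to a bore of 16 mm; the cup's floor is 40 mm below this point, so the centre of a standing electrode is 20 mm above it. The cup moves with the section; it is 130 mm behind the plunger, on the rail's +y side of it
- knob (a point): the middle of the lock plunger's steel knob, the height to grip it, 94 mm above the worktop with the pin home; the knob stands upright on the section, its grip is 23 mm in diameter with a 28 mm rim above, it reaches from 16 mm below to 16 mm above this point, and below it is an 8 mm stem and a 20 mm guide whose top is 32 mm below this point. Moves with the plunger and the section
- hole1 (a point): the hole of the rail in which the pin sits at first: its mouth's centre, on the rail's top face, under the knob
- hole2 (a point): the next hole of the rail, where the pin must end: its mouth's centre, 50 mm from hole1 towards the rail's -y end
- section (a joint): travel of the sliding section (grey saddle 182 mm long on the rail, with plunger at its leading end and cup at the other) in m: 0 in the first hole, grows towards the rail's -y end, 0.050 at the next hole, 0.100 at the one after. Moves with about 1.5 N of friction; with the pin home it has 1.5 mm of play either way
- plunger_knob (a joint): lift of the lock plunger in m: 0 pin home in a hole, 0.010 pin tip level with the rail's top face (the pin rides on it between holes), 0.016 upper stop. A spring pushes it down with 4 N at 0 and 7 N at the upper stop; the pin is 8 mm in diameter with a tapered tip
- amber_vial: bystander: small brown vial 42 x 42 x 87 mm with a cap; origin under its middle
- beaker: bystander: clear beaker 54 mm wide, 70 mm high; origin under its middle
- petri_dish: bystander: flat clear dish 61 mm wide, 14 mm high; origin under its middle
There are look-alikes about, which are no part of the job. Of the things like the part that bears electrode_center, leave any that is blue or pink; of the rest the larger one is meant.

How it is judged:
On the way, in this order (a step that is already met when the one before it is completed fails the run):
1. the electrode stands upright on the floor of the holder cup, let go, with the section still in its first hole (horizontal distance between electrode_center and cup_mouth below 0.012 m and z of electrode_center in the frame of cup_mouth between 0.014 and 0.025 m and angle between electrode_center's own z axis and vertical below 0.2 rad and contact force between each of the arm, the fingers and electrode below 0.2 N and value of joint section between -0.004 and 0.004 m), for 0.2 s.
2. the plunger is pulled up out of the first hole (by more than 8 mm) (value of joint plunger_knob above 0.008 m), for 0.1 s.
At the end, for the whole second after the job is handed in: Section at rest at the next hole (travel 47-53 mm), pin home (lift under 2 mm), fingers holding the knob (over 1.5 N); electrode untouched in the cup, centre within 12 mm of its axis and 14-25 mm above its mouth, under 0.2 rad off upright; bystanders moved under 30 mm (horizontal distance between electrode_center and cup_mouth below 0.012 m and z of electrode_center in the frame of cup_mouth between 0.014 and 0.025 m and angle between electrode_center's own z axis and vertical below 0.2 rad and contact force between each of the arm, the fingers and electrode below 0.2 N and value of joint section between 0.047 and 0.053 m and value of joint plunger_knob below 0.002 m and velocity of joint section between -0.01 and 0.01 m/s and contact force between the fingers and plunger_knob above 1.5 N and distance of each of amber_vial, beaker, petri_dish from where it was at the start of the episode below 0.03 m); the arm keeps its last pose, push and grip.
It fails at once if the section is run past the next hole (travel over 75 mm) (value of joint section above 0.075 m).
It fails at once if a bystander is moved by more than 30 mm (distance of any of amber_vial, beaker, petri_dish from where it was at the start of the episode above 0.03 m).
It also fails if it takes over 61 s, if anything falls off the work surface, if the arm or the gripper's body presses on something with over 40 N, if the wrist force passes 120 N, or if a joint passes its speed limit or range.

## Working session

There is one attempt and no reset: what is moved stays moved. The work goes in short steps, Python scripts to look and compute and a tool call to move; the robot and the scene stay as the last step left them, time stands still between calls to the robot, and variables do not carry over. Pictures are saved under pics/ and viewed, at most 10 in all, crops included, and the job is handed in when it is done.

Besides the shell and the picture viewer there is one more tool, called as a command line: name --pt "numbers of a row" for each row, then --argument value for the rest. jog_arm: Moves the arm, as the interface text tells. Its arguments: {"type":"object","properties":{"gripper":{"type":"array"},"offset":{"type":"array"},"twist":{"type":"array"},"squeeze":{"type":"number"}},"required":["gripper","offset","twist"]}

```bash
mkdir -p pics; cat > h.py <<'E'
import numpy as np, cv2
from workcell import env
def cam(n):
    c=env.read_camera(n); c['f']=210/np.tan(np.radians(c['fovy'])/2); return c
def save(c,name): cv2.imwrite('pics/'+name,c['image'][:,:,::-1])
def cloud(c):
    v,u=np.mgrid[0:420,0:560]; z=c['z_map']
    P=np.stack([(u-c['cx'])/c['f']*z,-(v-c['cy'])/c['f']*z,-z],-1)
    M=c['cam_to_world']; return P@M[:3,:3].T+M[:3,3]
def ray(c,u,v,h):
    d=c['cam_to_world'][:3,:3]@np.array([(u-c['cx'])/c['f'],-(v-c['cy'])/c['f'],-1]);o=c['cam_to_world'][:3,3]
    return o+d*(h-o[2])/d[2]
E
python3 - <<'E'
from h import *
for n in ['scene','side','wrist']:
    c=cam(n); save(c,n+'0.png'); np.savez(n+'0.npz',**c); print(n,c['fovy'],c['cx'],c['cy'],c['cam_to_world'].round(3).tolist(),[k for k in c], (c['z_map']>0).mean())
print(env.get_state())
a=cv2.imread('pics/scene0.png');b=cv2.imread('pics/side0.png')
E
```

```text
scene 49.14402858715744 277.29984030844895 204.82550149632272 [[-0.833, 0.403, -0.378, 0.099], [-0.552, -0.588, 0.591, 0.845], [0.016, 0.701, 0.713, 0.911], [0.0, 0.0, 0.0, 1.0]] ['image', 'z_map', 'fovy', 'cx', 'cy', 'cam_to_world', 'f'] 0.9960119047619047
side 57.161430638385276 282.4350562952482 207.82256892659078 [[-0.825, 0.259, -0.503, 0.11], [-0.565, -0.415, 0.713, 0.755], [-0.024, 0.872, 0.489, 0.521], [0.0, 0.0, 0.0, 1.0]] ['image', 'z_map', 'fovy', 'cx', 'cy', 'cam_to_world', 'f'] 0.9959268707482993
wrist 68.93424005921227 276.4320760047741 206.03402872316465 [[1.0, -0.001, 0.001, 0.575], [0.001, 0.958, 0.287, 0.072], [-0.002, -0.287, 0.958, 0.373], [0.0, 0.0, 0.0, 1.0]] ['image', 'z_map', 'fovy', 'cx', 'cy', 'cam_to_world', 'f'] 0.9961054421768708
{'clock': 0.15, 'joint_pos': array([-1.39567035e-01,  3.13860029e-01,  4.52426626e-02,  1.30359348e+00,
        6.08740991e-06,  1.43119705e+00]), 'qvel': array([-0.00079423, -0.00270381,  0.00410747, -0.00058115,  0.00034514,
        0.00022568]), 'tau': array([ 1.76330479e-03, -4.81067133e+01,  2.98815805e+01,  1.39078675e-02,
       -1.10673584e-04, -5.56924022e-05]), 'tcp_pos': array([5.74621879e-01, 6.42902472e-05, 2.30596540e-01]), 'orientation': array([-5.66656509e-04,  7.07095207e-01,  7.07118002e-01, -4.23233420e-04]), 'wrist_force': array([ 0.4778108 , -0.65227483,  0.27010992]), 'ft_torque': array([ 0.01807734, -0.01353728,  0.00325687]), 'grip_force': 0.0, 'finger_gap': 0.08523745306361097}
```

View pics/scene0.png

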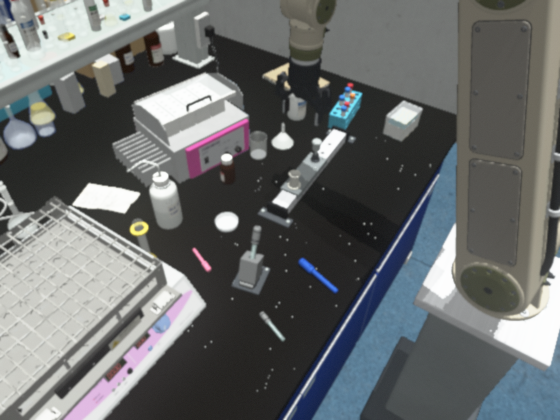

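View pics/side0.png

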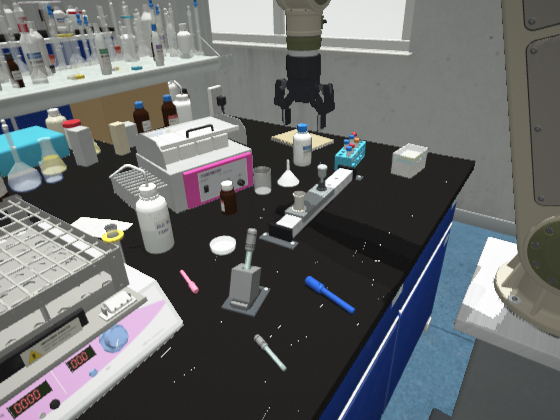

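The scene view shows the store block at about (252,270), with the leaning electrode's grey head at (256,235). The cup is at (294,178), the knob at (316,148), the vial at (227,168), the beaker at (258,147) and the dish at (227,221). The decoys lying down are blue, pink and a small one. The side view agrees: head at (251,240), cup at (298,200), knob at (322,172).

```bash
python3 - <<'E'
from h import *
for n in ['scene','side']:
    c=dict(np.load(n+'0.npz')); P=cloud(c); 
    def reg(name,u0,u1,v0,v1,z0,z1):
        q=P[v0:v1,u0:u1].reshape(-1,3); q=q[(q[:,2]>z0)&(q[:,2]<z1)]
        if len(q)<3: print(n,name,len(q));return
        print(n,name,len(q),'min',q.min(0).round(3),'max',q.max(0).round(3),'mean',q.mean(0).round(4))
    if n=='scene':
        reg('table',280,300,300,340,-.1,.1)
        for z in (.08,.09,.1,.11,.12,.13): reg('el%.2f'%z,240,272,222,262,z,z+.01)
        reg('base',225,280,255,300,.003,.014)
        reg('cup',282,306,165,195,.078,.09); reg('knob',305,326,136,165,.1,.114); reg('knobgrip',305,326,136,165,.08,.1)
        reg('rail',255,350,125,230,.026,.036)
        reg('rail40',255,360,125,230,.037,.043)
        reg('sad',255,350,125,230,.045,.065)
        reg('vial',215,240,150,188,.02,.1);reg('beaker',248,270,130,162,.02,.1);reg('dish',212,242,208,236,.005,.03)
    else:
        reg('table',280,300,300,340,-.1,.1)
        for z in (.08,.09,.1,.11,.12,.13): reg('el%.2f'%z,238,262,225,275,z,z+.01)
        reg('cup',286,312,185,215,.078,.09); reg('knob',312,332,160,190,.1,.114)
a=cv2.imread('pics/scene0.png')[120:310,200:370]; cv2.imwrite('pics/crop0.png',cv2.resize(a,None,fx=3.1,fy=3.1,interpolation=cv2.INTER_CUBIC))
E
```

```text
scene table 797 min [ 0.318  0.32  -0.006] max [0.406 0.426 0.01 ] mean [ 0.3609  0.3733 -0.0006]
scene el0.08 21 min [0.496 0.304 0.081] max [0.509 0.317 0.09 ] mean [0.5012 0.3113 0.0853]
scene el0.09 21 min [0.499 0.297 0.09 ] max [0.51  0.313 0.1  ] mean [0.5032 0.3071 0.0943]
scene el0.10 29 min [0.497 0.294 0.102] max [0.514 0.31  0.11 ] mean [0.504  0.3047 0.106 ]
scene el0.11 39 min [0.497 0.288 0.11 ] max [0.516 0.309 0.119] mean [0.5039 0.2999 0.1145]
scene el0.12 38 min [0.499 0.281 0.12 ] max [0.516 0.301 0.13 ] mean [0.5051 0.2944 0.1252]
scene el0.13 39 min [0.499 0.278 0.13 ] max [0.518 0.297 0.139] mean [0.5078 0.2891 0.1339]
scene base 363 min [0.42  0.271 0.003] max [0.582 0.403 0.014] mean [0.4843 0.3402 0.0057]
scene cup 55 min [0.551 0.016 0.079] max [0.582 0.048 0.088] mean [0.5664 0.0308 0.0821]
scene knob 60 min [ 0.559 -0.111  0.1  ] max [ 0.587 -0.085  0.111] mean [ 0.5725 -0.0959  0.1068]
scene knobgrip 38 min [ 0.562 -0.104  0.081] max [ 0.584 -0.083  0.1  ] mean [ 0.5696 -0.0915  0.0906]
scene rail 896 min [ 0.528 -0.286  0.026] max [0.776 0.132 0.036] me
[... 648 characters left out ...]
 0.08 ] max [0.51  0.319 0.089] mean [0.5029 0.3141 0.0848]
side el0.09 38 min [0.499 0.299 0.091] max [0.514 0.314 0.1  ] mean [0.5042 0.3087 0.0949]
side el0.10 53 min [0.498 0.293 0.101] max [0.515 0.311 0.11 ] mean [0.5037 0.3053 0.1059]
side el0.11 62 min [0.499 0.285 0.11 ] max [0.516 0.309 0.12 ] mean [0.5053 0.3009 0.1151]
side el0.12 58 min [0.5   0.284 0.12 ] max [0.518 0.303 0.13 ] mean [0.5063 0.2958 0.1251]
side el0.13 49 min [0.501 0.28  0.13 ] max [0.519 0.297 0.137] mean [0.5083 0.291  0.1336]
side cup 60 min [0.553 0.018 0.078] max [0.582 0.048 0.085] mean [0.5677 0.0325 0.0819]
side knob 60 min [ 0.56  -0.109  0.1  ] max [ 0.586 -0.081  0.111] mean [ 0.5726 -0.0919  0.107 ]
```

View pics/crop0.png

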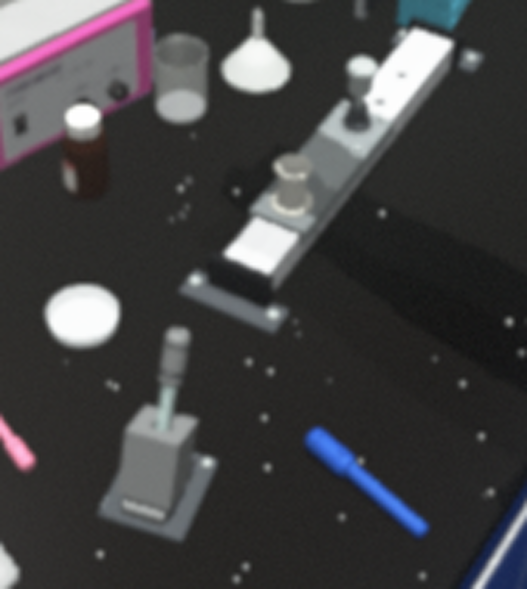

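The crop confirms the layout: the electrode leans toward the rail (−y), and the dish and vial are clear of the path. I'll move above the head now and look from close by.

jog_arm --gripper '[1,1,1,1,1,1,1,1]' --pt "-1.2 5 -0.5" --pt "-2.4 10 -1" --pt "-3.6 15 -1.5" --pt "-4.8 20 -2" --pt "-6 25 -2.5" --pt "-6.7 29.4 -3" --pt "-6.7 29.4 -3" --pt "-6.7 29.4 -3" --twist '[2,4,6,8,10,12,12,12]'

```text
clock: 1.15
tcp_pos: [0.5078, 0.2937, 0.201]
orientation: [0.0, 0.629, 0.777, -0.0]
wrist_force: [-0.2, 0.2, -0.2]
finger_gap: 0.0858
grip_force: 0.0
```

```bash
cat > el.py <<'E'
from h import *
import sys
c=cam('wrist'); save(c,sys.argv[1]); P=cloud(c); s=env.get_state(); t=s['tcp_pos']; print(t.round(4),s['orientation'].round(3),s['finger_gap'],s['clock'])
m=(np.hypot(P[...,0]-.506,P[...,1]-.298)<.04)&(P[...,2]>.08)&(P[...,2]<.15)
o=c['cam_to_world'][:3,3]
for z in np.arange(.08,.14,.01):
    k=m&(P[...,2]>=z)&(P[...,2]<z+.01)&(np.abs(P[...,0]-.507)<.02); v,u=np.where(k)
    if len(v)>3: print(z.round(2),len(v),P[k].mean(0).round(4),'x',P[k][:,0].min().round(4),P[k][:,0].max().round(4),'y',P[k][:,1].min().round(4),P[k][:,1].max().round(4),'uv',u.mean().round(1),v.mean().round(1))
E
python3 el.py w1.png
```

```text
[0.5081 0.2932 0.2012] [ 0.     0.63   0.777 -0.   ] 0.08565660745417655 1.2
0.08 117 [0.5032 0.313  0.0853] x 0.498 0.5101 y 0.3063 0.3179 uv 276.2 178.3
0.09 88 [0.5046 0.3088 0.0941] x 0.4995 0.5155 y 0.3025 0.3124 uv 276.6 185.6
0.1 153 [0.5054 0.3048 0.1066] x 0.4973 0.5168 y 0.2933 0.3086 uv 276.6 194.1
0.11 241 [0.5063 0.3004 0.1151] x 0.4979 0.5177 y 0.2884 0.3061 uv 276.5 202.5
0.12 264 [0.5076 0.2954 0.125 ] x 0.4997 0.5194 y 0.2788 0.3009 uv 276.9 212.8
0.13 478 [0.5097 0.2875 0.1341] x 0.5011 0.5194 y 0.2769 0.2962 uv 277.4 227.2
```

View pics/w1.png

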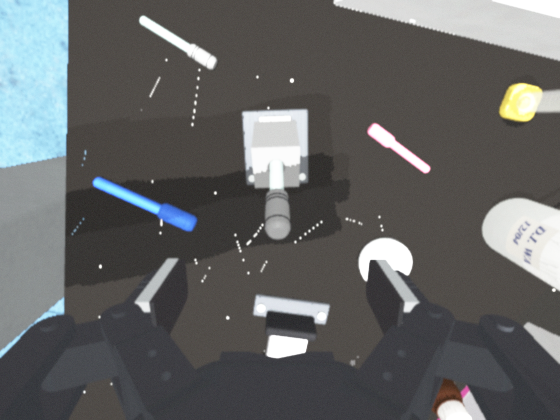

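The rod is aligned with the tool's column (u≈277 over the whole length), so the twist is right. Head top is at (277,228). Next I descend and grip.

jog_arm --gripper '[1,1,1,1,0,0,0,0]' --pt "0 0.2 -4" --pt "0 0.2 -8" --pt "0 0.2 -10.5" --pt "0 0.2 -10.5" --pt "0 0.2 -10.5" --pt "0 0.2 -10.5" --pt "0 0.2 -10.5" --pt "0 0.2 -10.5" --twist '[0,0,0,0,0,0,0,0]' --squeeze 25

```text
clock: 2.2
tcp_pos: [0.508, 0.296, 0.097]
orientation: [0.0, 0.629, 0.777, 0.0]
wrist_force: [-0.3, -1.4, 3.9]
finger_gap: 0.0184
grip_force: 24.2
```

jog_arm --gripper '[0,0,0,0,0,0,0,0]' --pt "0.07 -0.3 0.7" --pt "0.14 -0.6 1.4" --pt "0.22 -0.95 2.1" --pt "0.29 -1.25 2.8" --pt "0.37 -1.6 3.6" --pt "0.45 -1.95 4.4" --pt "0.53 -2.3 5.2" --pt "0.6 -2.6 5.9" --twist '[0,0,0,0,0,0,0,0]'

```text
clock: 3.2
tcp_pos: [0.5142, 0.2697, 0.1559]
orientation: [0.0, 0.629, 0.777, 0.0]
wrist_force: [-0.4, 0.2, -0.4]
finger_gap: 0.0183
grip_force: 24.5
```

jog_arm --gripper '[0,0,0,0,0,0,0,0]' --pt "0 0 1.5" --pt "0 0 3" --pt "0 0 4.5" --pt "0 0 6" --pt "0 -1 6" --pt "0 -2 6" --pt "0 -2 6" --pt "0 -2 6" --twist '[0,0,0,0,0,0,0,0]'

```text
clock: 4.2
tcp_pos: [0.5138, 0.2496, 0.2148]
orientation: [-0.0, 0.63, 0.777, -0.0]
wrist_force: [0.7, 0.1, -0.3]
finger_gap: 0.0181
grip_force: 24.5
```

```bash
python3 - <<'E'
from h import *
s=env.get_state(); t=s['tcp_pos']; print(t,s['finger_gap'],s['grip_force'])
for n in ['side','wrist','scene']:
    c=cam(n); save(c,n+'2.png'); np.savez(n+'2.npz',**c)
    P=cloud(c)
    for z in np.arange(t[2]-.09,t[2]+.03,.01):
        k=(np.abs(P[...,0]-t[0])<.02)&(np.abs(P[...,1]-t[1])<.06)&(np.abs(P[...,2]-z)<.005)&(P[...,2]>.08)
        if k.sum()>3: print(n,z.round(3),k.sum(),P[k].mean(0).round(4))
a=cv2.imread('pics/side2.png');b=cv2.imread('pics/wrist2.png')
cv2.imwrite('pics/two.png',np.hstack([cv2.resize(a[100:310,150:380],(390,356)),cv2.resize(b,(400,356))]))
E
```

```text
[0.51380424 0.24962823 0.21478897] 0.01812451732707951 24.531343900307547
side 0.145 6 [0.5016 0.2938 0.1483]
side 0.155 37 [0.503  0.2924 0.1546]
side 0.165 40 [0.5041 0.2874 0.1645]
side 0.175 43 [0.5056 0.2819 0.1747]
side 0.185 38 [0.5069 0.2767 0.1848]
side 0.195 39 [0.508  0.2719 0.1945]
side 0.205 41 [0.5091 0.2665 0.2044]
side 0.215 56 [0.5093 0.2601 0.2152]
side 0.225 114 [0.5112 0.2589 0.225 ]
side 0.235 112 [0.5132 0.2573 0.2348]
wrist 0.145 4 [0.5036 0.2925 0.1491]
wrist 0.155 165 [0.504  0.2917 0.155 ]
wrist 0.165 208 [0.5049 0.2865 0.1647]
wrist 0.175 229 [0.5062 0.2813 0.1749]
wrist 0.185 259 [0.5074 0.2763 0.1849]
wrist 0.195 293 [0.5087 0.271  0.1949]
wrist 0.205 349 [0.5098 0.2659 0.2048]
wrist 0.215 301 [0.5111 0.2615 0.2143]
wrist 0.225 1054 [0.5127 0.2586 0.2254]
wrist 0.235 1429 [0.5135 0.2555 0.2349]
scene 0.145 5 [0.5006 0.2917 0.1473]
scene 0.155 24 [0.5025 0.2913 0.1554]
scene 0.165 21 [0.5036 0.2855 0.1654]
scene 0.175 26 [0.5048 0.2807 0.1746]
scene 0.185 22 [0.5064 0.2762 0.1846]
scene 0.195 32 [0.5069 0.2706 0.1946]
scene 0.205 23 [0.5082 0.2645 0.2054]
scene 0.215 32 [0.5099 0.26   0.2153]
scene 0.225 70 [0.5115 0.258  0.2251]
scene 0.235 71 [0.5141 0.2559 0.235 ]
```

View pics/two.png

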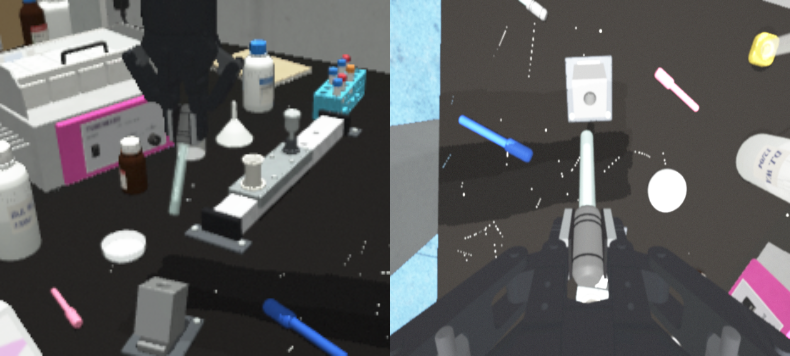

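The rod is held firmly, leaning about 28° with its tip toward +y, and the store is empty. I carry it so that the tip is over the cup at a safe height and look again.

jog_arm --gripper '[0,0,0,0,0,0,0,0]' --pt "1 -4 0" --pt "2 -8 0" --pt "3 -13 0" --pt "4 -18 0" --pt "5.2 -22 0" --pt "6.3 -26 -1.5" --pt "6.3 -26 -3.5" --pt "6.3 -26 -3.5" --twist '[0,0,0,0,0,0,0,0]' --squeeze 20

```text
clock: 5.35
tcp_pos: [0.5759, -0.0102, 0.1786]
orientation: [-0.002, 0.63, 0.777, -0.001]
wrist_force: [-0.3, -0.6, -0.6]
finger_gap: 0.0184
grip_force: 24.5
```

```bash
cat > cup.py <<'E'
from h import *
import sys
s=env.get_state(); t=s['tcp_pos']; print(t.round(4),s['finger_gap'],s['grip_force'],s['wrist_force'].round(2),s['clock'])
for n in ['wrist','side','scene']:
    c=cam(n); save(c,n+sys.argv[1]+'.png'); P=cloud(c); hd=np.hypot(P[...,0]-.567,P[...,1]-.032)
    k=(hd<.022)&(P[...,2]>.08)&(P[...,2]<.088)
    if k.sum()>3: q=P[k]; print(n,'cup',k.sum(),q.min(0).round(4),q.max(0).round(4))
    for z in np.arange(.085,.19,.01):
        k=(np.abs(P[...,0]-t[0]+.005)<.025)&(np.abs(P[...,1]-t[1])<.06)&(np.abs(P[...,2]-z)<.005)&(P[...,2]>.09)
        if k.sum()>3: q=P[k]; print(n,z.round(3),k.sum(),q.mean(0).round(4),'min z',q[:,2].min().round(4))
E
python3 cup.py 3; python3 -c "
import cv2,numpy as np
a=cv2.imread('pics/side3.png');b=cv2.imread('pics/wrist3.png')
cv2.imwrite('pics/two3.png',np.hstack([cv2.resize(a[100:280,220:400],(390,390)),cv2.resize(b[90:390,130:430],(390,390))]))"
```

```text
[ 0.5759 -0.0102  0.1786] 0.018376742789174817 24.517910745398694 [-0.3  -0.59 -0.56] 5.35
wrist cup 588 [0.5509 0.0165 0.08  ] [0.5824 0.0464 0.086 ]
wrist 0.115 115 [0.5656 0.0325 0.1171] min z 0.1131
wrist 0.125 191 [0.5664 0.0281 0.1253] min z 0.1203
wrist 0.135 211 [0.5677 0.0232 0.1351] min z 0.13
wrist 0.145 254 [0.569  0.0181 0.145 ] min z 0.14
wrist 0.155 280 [0.5702 0.0129 0.1552] min z 0.15
wrist 0.165 328 [0.5713 0.0077 0.1651] min z 0.16
wrist 0.175 355 [0.5726 0.0029 0.1747] min z 0.17
wrist 0.185 700 [ 0.5738 -0.001   0.1867] min z 0.1801
side cup 46 [0.5529 0.0187 0.08  ] [0.5828 0.0489 0.0863]
side 0.115 18 [0.5658 0.0348 0.1168] min z 0.1132
side 0.125 21 [0.5667 0.0299 0.1255] min z 0.1206
side 0.135 23 [0.5683 0.0253 0.1351] min z 0.1302
side 0.145 21 [0.5693 0.02   0.1452] min z 0.1406
side 0.155 22 [0.5703 0.0145 0.1549] min z 0.1504
side 0.165 23 [0.5718 0.0094 0.1651] min z 0.16
side 0.175 24 [0.5737 0.0039 0.1755] min z 0.1711
side 0.185 58 [5.732e-01 3.000e-04 1.857e-01] min z 0.1801
scene cup 46 [0.5507 0.0155 0.0801] [0.5816 0.0465 0.0846]
scene 0.115 14 [0.5659 0.033  0.1171] min z 0.1129
scene 0.125 18 [0.5667 0.0292 0.1259] min z 0.1209
scene 0.135 17 [0.5672 0.0232 0.1335] min z 0.1302
scene 0.145 22 [0.5688 0.0185 0.1447] min z 0.14
scene 0.155 18 [0.57   0.0134 0.1551] min z 0.1507
scene 0.165 19 [0.5714 0.0086 0.165 ] min z 0.1603
scene 0.175 22 [0.5727 0.0022 0.175 ] min z 0.1701
scene 0.185 38 [ 0.5728 -0.001   0.1864] min z 0.1806
```

View pics/two3.png

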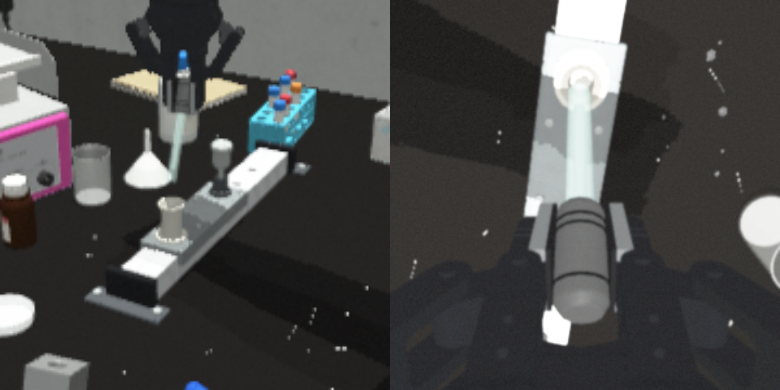

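The cup centre is about (0.567, 0.0315), and in the crop the tip (580,85) is almost over the mouth. I put the tip into the mouth, then swing the head toward upright.

jog_arm --gripper '[0,0,0,0,0,0,0,0]' --pt "0.15 0.3 -1.3" --pt "0.15 0.3 -2.6" --pt "0.15 0.3 -3.7" --pt "0.02 0.87 -3.5" --pt "-0.1 1.45 -3.5" --pt "-0.2 1.9 -3.5" --pt "-0.3 2.35 -3.7" --pt "-0.3 2.35 -3.7" --twist '[0,0,0,0,0,0,0,0]' --squeeze 20

```text
clock: 6.5
tcp_pos: [0.5748, 0.0116, 0.1464]
orientation: [0.003, 0.63, 0.777, -0.001]
wrist_force: [-4.1, -7.1, 9.7]
finger_gap: 0.0179
grip_force: 29.6
```

```bash
python3 cup.py 4
```

```text
[0.5748 0.0116 0.1464] 0.01794538530359925 29.607074232771993 [-4.06 -7.08  9.67] 6.5
wrist cup 832 [0.551  0.0174 0.08  ] [0.5826 0.0484 0.0879]
wrist 0.095 154 [0.5681 0.0337 0.0951] min z 0.0901
wrist 0.105 174 [0.5691 0.0306 0.1051] min z 0.1002
wrist 0.115 201 [0.57   0.0274 0.1152] min z 0.1101
wrist 0.125 227 [0.571  0.0243 0.1253] min z 0.1201
wrist 0.135 272 [0.5715 0.021  0.1351] min z 0.13
wrist 0.145 184 [0.5724 0.019  0.1437] min z 0.14
wrist 0.155 937 [0.5731 0.0186 0.1556] min z 0.15
wrist 0.165 1350 [0.5731 0.0166 0.1651] min z 0.16
wrist 0.175 1511 [0.5736 0.0151 0.175 ] min z 0.17
wrist 0.185 2616 [0.5746 0.0099 0.1847] min z 0.18
side cup 56 [0.5526 0.0197 0.0801] [0.5817 0.0503 0.0879]
side 0.095 20 [0.5686 0.0351 0.0949] min z 0.0906
side 0.105 20 [0.5687 0.031  0.1049] min z 0.1007
side 0.115 21 [0.57   0.0278 0.1148] min z 0.1105
side 0.125 19 [0.5707 0.0259 0.1247] min z 0.1203
side 0.135 22 [0.5712 0.0216 0.1349] min z 0.1303
side 0.145 26 [0.5715 0.0192 0.1456] min z 0.1403
side 0.155 67 [0.572  0.0195 0.1552] min z 0.1502
side 0.165 74 [0.5712 0.0172 0.1645] min z 0.16
side 0.175 82 [0.5717 0.0167 0.1749] min z 0.1701
side 0.185 72 [0.5739 0.0166 0.1847] min z 0.1805
scene cup 38 [0.5513 0.0185 0.0801] [0.5818 0.0489 0.0867]
scene 0.095 19 [0.567  0.0332 0.094 ] min z 0.0903
scene 0.105 16 [0.5678 0.0291 0.1053] min z 0.1009
scene 0.115 16 [0.5685 0.0264 0.1146] min z 0.11
scene 0.125 14 [0.5697 0.0242 0.1248] min z 0.1207
scene 0.135 17 [0.5705 0.0205 0.1339] min z 0.1304
scene 0.145 24 [0.5729 0.0185 0.1461] min z 0.1404
scene 0.155 52 [0.5713 0.0175 0.1558] min z 0.1502
scene 0.165 57 [0.5706 0.0164 0.165 ] min z 0.1601
scene 0.175 62 [0.5725 0.0148 0.1751] min z 0.1701
scene 0.185 59 [0.5731 0.0134 0.1848] min z 0.1804
```

The lean is down to about 18°, with the tip stopped on the cone. I ease off the downward push and continue toward upright.

jog_arm --gripper '[0,0,0,0,0,0,0,0]' --pt "0 0 0.4" --pt "-0.15 0.5 0.45" --pt "-0.3 1 0.5" --pt "-0.45 1.5 0.6" --pt "-0.55 1.9 0.6" --pt "-0.65 2.2 0.6" --pt "-0.65 2.2 0.4" --pt "-0.65 2.2 0.2" --twist '[0,0,0,0,0,0,0,0]' --squeeze 20

```text
clock: 7.65
tcp_pos: [0.5683, 0.0353, 0.1471]
orientation: [0.001, 0.629, 0.777, 0.0]
wrist_force: [-1.4, -3.8, 2.8]
finger_gap: 0.0184
grip_force: 24.1
```

```bash
python3 cup.py 5 | grep -v scene
```

```text
[0.5683 0.0353 0.1471] 0.01841225688239082 24.104282454290527 [-1.4  -3.76  2.84] 7.65
wrist cup 718 [0.5511 0.0171 0.08  ] [0.5823 0.0484 0.0879]
wrist 0.095 96 [0.567  0.0373 0.0952] min z 0.0903
wrist 0.105 115 [0.5671 0.0368 0.1053] min z 0.1002
wrist 0.115 122 [0.5676 0.0362 0.1151] min z 0.1103
wrist 0.125 157 [0.5675 0.0356 0.1249] min z 0.1201
wrist 0.135 178 [0.5679 0.0351 0.135 ] min z 0.13
wrist 0.145 70 [0.5674 0.0356 0.1432] min z 0.1401
wrist 0.155 752 [0.5668 0.0402 0.1556] min z 0.1501
wrist 0.165 1160 [0.5667 0.0397 0.165 ] min z 0.16
wrist 0.175 1243 [0.567  0.0397 0.1749] min z 0.17
wrist 0.185 2828 [0.5679 0.0342 0.186 ] min z 0.18
side cup 54 [0.5513 0.0178 0.0802] [0.5828 0.0498 0.0875]
side 0.095 16 [0.5662 0.038  0.0945] min z 0.09
side 0.105 20 [0.5669 0.0379 0.1044] min z 0.1001
side 0.115 18 [0.5662 0.0374 0.1145] min z 0.11
side 0.125 22 [0.5673 0.0364 0.1245] min z 0.1202
side 0.135 19 [0.5675 0.0359 0.1353] min z 0.1305
side 0.145 23 [0.5675 0.0391 0.1461] min z 0.1408
side 0.155 63 [0.566  0.0414 0.1551] min z 0.1504
side 0.165 77 [0.5643 0.041  0.1649] min z 0.16
side 0.175 76 [0.5657 0.0413 0.175 ] min z 0.1701
side 0.185 81 [0.5654 0.04   0.1847] min z 0.1802
```

The rod is now about 3° off upright and the force has dropped. I lower it into the bore.

jog_arm --gripper '[0,0,0,0,0,0,0,0]' --pt "0 0 0" --pt "0 0 -0.4" --pt "0 0 -0.8" --pt "0 0 -1.2" --pt "0 0 -1.6" --pt "0 0 -1.9" --pt "0 0 -2.2" --pt "0 0 -2.2" --twist '[0,0,0,0,0,0,0,0]' --squeeze 20

```text
clock: 8.8
tcp_pos: [0.5674, 0.0356, 0.1228]
orientation: [-0.0, 0.629, 0.777, -0.0]
wrist_force: [0.3, -3.4, -1.6]
finger_gap: 0.0185
grip_force: 23.3
```

jog_arm --gripper '[0,0,0,0.5,0.6,0.6,0.6,0.6]' --pt "0 0 -0.2" --pt "0 0 -0.35" --pt "0 0 -0.35" --pt "0 0 -0.35" --pt "0 0 -0.35" --pt "0 0 -0.35" --pt "0 0 3" --pt "0 0 8" --twist '[0,0,0,0,0,0,0,0]'

```text
clock: 9.8
tcp_pos: [0.5661, 0.0358, 0.2021]
orientation: [-0.002, 0.629, 0.777, -0.001]
wrist_force: [1.4, -0.1, 0.1]
finger_gap: 0.0511
grip_force: 0.0
```

jog_arm --gripper '[0.6,0.6,0.6,0.6,0.6,0.6,0.6,0.6]' --pt "0 -2 1" --pt "0 -5 1" --pt "0.1 -8 1" --pt "0.2 -11 1" --pt "0.2 -13 1" --pt "0.2 -13 0" --pt "0.2 -13 0" --pt "0.2 -13 0" --twist '[0,0,0,0,0,0,0,0]'

```text
clock: 10.8
tcp_pos: [0.5693, -0.0935, 0.2031]
orientation: [-0.0, 0.629, 0.778, 0.0]
wrist_force: [-0.1, 0.9, 0.8]
finger_gap: 0.0512
grip_force: 0.0
```

```bash
cat > fin.py <<'E'
from h import *
import sys
s=env.get_state(); t=s['tcp_pos']; print(t.round(4),s['finger_gap'],s['grip_force'],s['wrist_force'].round(2),s['clock'])
def rep(n,name,P,x,y,z0,z1,r=.022):
    k=(np.hypot(P[...,0]-x,P[...,1]-y)<r)&(P[...,2]>z0)&(P[...,2]<z1)
    if k.sum()>3: q=P[k]; print(n,name,z0,k.sum(),'mid',((q.min(0)+q.max(0))/2).round(4),'mean',q.mean(0).round(4),'zmax',q[:,2].max().round(4))
dy=float(sys.argv[2])
for n in ['wrist','side','scene']:
    c=cam(n); save(c,n+sys.argv[1]+'.png'); P=cloud(c)
    rep(n,'knobtop',P,.573,-.097+dy,.1,.125); rep(n,'cup',P,.567,.032+dy,.079,.088)
    for z in (.1,.13,.15): rep(n,'el',P,.567,.032+dy,z,z+.015 if z<.14 else .18)
E
python3 fin.py 6 0;  python3 -c "
import cv2,numpy as np
a=cv2.imread('pics/side6.png');b=cv2.imread('pics/wrist6.png')
cv2.imwrite('pics/two6.png',np.hstack([cv2.resize(a[90:270,220:400],(390,390)),cv2.resize(b,(400,390))]))"
```

```text
[ 0.5693 -0.0935  0.2031] 0.051196043835576625 0.0 [-0.14  0.9   0.81] 10.8
wrist knobtop 0.1 875 mid [ 0.5742 -0.0973  0.1063] mean [ 0.5739 -0.096   0.1091] zmax 0.1117
wrist cup 0.079 559 mid [0.5662 0.032  0.0834] mean [0.5623 0.0295 0.0831] zmax 0.0878
wrist el 0.1 6 mid [0.5658 0.0252 0.1019] mean [0.5658 0.0251 0.102 ] zmax 0.1035
wrist el 0.13 153 mid [0.5692 0.0243 0.1375] mean [0.5662 0.0213 0.1372] zmax 0.1449
wrist el 0.15 1150 mid [0.5715 0.0254 0.158 ] mean [0.5712 0.0241 0.1621] zmax 0.1659
side knobtop 0.1 58 mid [ 0.5731 -0.0933  0.1062] mean [ 0.5727 -0.09    0.1072] zmax 0.1114
side cup 0.079 59 mid [0.567  0.0348 0.0833] mean [0.5661 0.0364 0.0828] zmax 0.0874
side el 0.1 27 mid [0.5689 0.0326 0.1072] mean [0.5686 0.034  0.1071] zmax 0.1144
side el 0.13 42 mid [0.5705 0.0335 0.1376] mean [0.5684 0.0351 0.1375] zmax 0.1445
side el 0.15 51 mid [0.5713 0.0315 0.1573] mean [0.5697 0.0327 0.1578] zmax 0.1646
scene knobtop 0.1 61 mid [ 0.5733 -0.0937  0.1061] mean [ 0.5717 -0.0932  0.1068] zmax 0.1122
scene cup 0.079 40 mid [0.5661 0.0349 0.0827] mean [0.5659 0.0352 0.0827] zmax 0.0864
scene el 0.1 22 mid [0.5686 0.0329 0.1081] mean [0.5682 0.0327 0.1071] zmax 0.1149
scene el 0.13 33 mid [0.5704 0.0312 0.1377] mean [0.5672 0.0329 0.1375] zmax 0.1449
scene el 0.15 48 mid [0.5713 0.0277 0.1574] mean [0.5694 0.0291 0.1588] zmax 0.1648
```

View pics/two6.png

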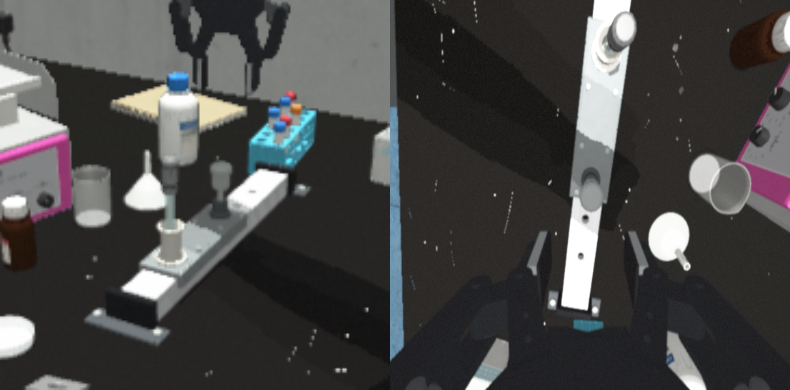

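The electrode stands in the cup with its top at 0.165 m and a small tilt, and the section hasn't moved. The knob is at (0.574, −0.0965), and in the wrist view it lies between the fingers. I descend and grip it.

jog_arm --gripper '[0.6,0.6,0.6,0.6,0.6,0,0,0]' --pt "0.45 -0.3 -1" --pt "0.45 -0.3 -5" --pt "0.45 -0.3 -9" --pt "0.45 -0.3 -12.9" --pt "0.45 -0.3 -12.9" --pt "0.45 -0.3 -12.9" --pt "0.45 -0.3 -12.9" --pt "0.45 -0.3 -12.9" --twist '[0,0,0,0,0,0,0,0]' --squeeze 45

```text
clock: 11.95
tcp_pos: [0.5747, -0.098, 0.0761]
orientation: [0.001, 0.629, 0.777, 0.0]
wrist_force: [-3.9, -0.2, 5.7]
finger_gap: 0.0258
grip_force: 44.3
```

jog_arm --gripper '[0,0,0,0,0,0,0,0]' --pt "0 0 0.3" --pt "0 0 0.6" --pt "0 0 0.9" --pt "0 0 1.2" --pt "0 0 1.4" --pt "0 0 1.4" --pt "0 0 1.4" --pt "0 0 1.4" --twist '[0,0,0,0,0,0,0,0]'

```text
clock: 12.95
tcp_pos: [0.5743, -0.0974, 0.0883]
orientation: [0.0, 0.629, 0.777, 0.0]
wrist_force: [4.4, -0.5, -6.6]
finger_gap: 0.0258
grip_force: 44.6
```

```bash
python3 fin.py 7 0 | grep -v "el 0.1 "; python3 -c "
import cv2
a=cv2.imread('pics/side7.png');cv2.imwrite('pics/c7.png',cv2.resize(a[110:270,240:400],(560,560),interpolation=cv2.INTER_CUBIC))"
```

```text
[ 0.5743 -0.0974  0.0883] 0.02580129977874659 44.55637016217224 [ 4.38 -0.48 -6.56] 12.95
wrist knobtop 0.1 4766 mid [ 0.571  -0.0972  0.1125] mean [ 0.5726 -0.0926  0.1181] zmax 0.125
wrist cup 0.079 516 mid [0.5685 0.0206 0.0825] mean [0.5692 0.0203 0.0835] zmax 0.0859
side knobtop 0.1 141 mid [ 0.5713 -0.092   0.1124] mean [ 0.5714 -0.0887  0.1135] zmax 0.1247
side cup 0.079 58 mid [0.5677 0.0358 0.0836] mean [0.5661 0.0378 0.083 ] zmax 0.0877
side el 0.13 47 mid [0.5717 0.034  0.1373] mean [0.5694 0.0357 0.1375] zmax 0.1444
side el 0.15 52 mid [0.5714 0.0306 0.1575] mean [0.57   0.0334 0.1582] zmax 0.1646
scene knobtop 0.1 127 mid [ 0.5714 -0.0967  0.1126] mean [ 0.5712 -0.0912  0.1146] zmax 0.125
scene cup 0.079 46 mid [0.5661 0.0339 0.0831] mean [0.5655 0.0345 0.0825] zmax 0.0869
scene el 0.13 36 mid [0.5692 0.0319 0.1379] mean [0.567  0.0334 0.1373] zmax 0.1448
scene el 0.15 47 mid [0.5708 0.0293 0.1578] mean [0.569  0.0302 0.1586] zmax 0.1651
```

View pics/c7.png

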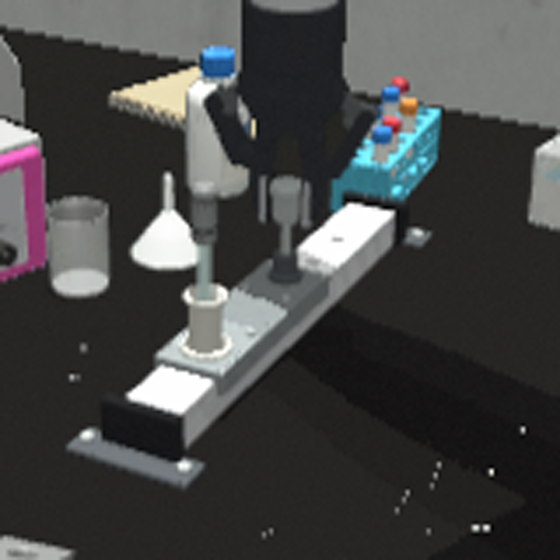

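The crop shows the stem exposed at (287,240), so the plunger is up about 12 mm, and the electrode is still upright at (205,240). I slide 50 mm along the rail.

jog_arm --gripper '[0,0,0,0,0,0,0,0]' --pt "0.03 -0.5 0" --pt "0.07 -1.2 0" --pt "0.11 -2 0" --pt "0.16 -2.8 0" --pt "0.2 -3.6 0" --pt "0.24 -4.4 0" --pt "0.28 -5 0" --pt "0.28 -5 0" --twist '[0,0,0,0,0,0,0,0]'

```text
clock: 14.1
tcp_pos: [0.5772, -0.1478, 0.0883]
orientation: [0.0, 0.629, 0.777, 0.0]
wrist_force: [5.4, -1.6, -7.3]
finger_gap: 0.0256
grip_force: 44.6
```

jog_arm --gripper '[0,0,0,0,0,0,0,0]' --pt "0 0 0" --pt "0 0 -0.3" --pt "0 0 -0.6" --pt "0 0 -0.9" --pt "0 0 -1.2" --pt "0 0 -1.4" --pt "0 0 -1.4" --pt "0 0 -1.4" --twist '[0,0,0,0,0,0,0,0]'

```text
clock: 15.1
tcp_pos: [0.5774, -0.1479, 0.0761]
orientation: [0.001, 0.629, 0.777, 0.0]
wrist_force: [2.4, -0.5, 5.6]
finger_gap: 0.0257
grip_force: 45.3
```

```bash
python3 fin.py 8 -.05
```

```text
[ 0.5774 -0.1479  0.0761] 0.025723363632815868 45.27426200103946 [ 2.37 -0.49  5.6 ] 15.1
wrist knobtop 0.1 5165 mid [ 0.5723 -0.1481  0.1125] mean [ 0.5744 -0.1443  0.1106] zmax 0.125
wrist cup 0.079 85 mid [ 0.572  -0.0322  0.0835] mean [ 0.5722 -0.0325  0.0836] zmax 0.0853
side knobtop 0.1 112 mid [ 0.5728 -0.1429  0.1123] mean [ 0.5703 -0.141   0.1096] zmax 0.1246
side cup 0.079 51 mid [ 0.57   -0.0146  0.0836] mean [ 0.5692 -0.0123  0.0829] zmax 0.0876
side el 0.1 22 mid [ 0.5694 -0.0154  0.107 ] mean [ 0.5695 -0.0165  0.107 ] zmax 0.1135
side el 0.13 41 mid [ 0.5703 -0.0199  0.1374] mean [ 0.5693 -0.0178  0.1377] zmax 0.1447
side el 0.15 49 mid [ 0.5718 -0.0235  0.1572] mean [ 0.5706 -0.0214  0.1576] zmax 0.1643
scene knobtop 0.1 102 mid [ 0.5726 -0.1457  0.1121] mean [ 0.5739 -0.1427  0.1097] zmax 0.1241
scene cup 0.079 51 mid [ 0.5689 -0.0163  0.0835] mean [ 0.5685 -0.0153  0.0827] zmax 0.0879
scene el 0.1 19 mid [ 0.5692 -0.0207  0.1081] mean [ 0.5694 -0.0197  0.1078] zmax 0.1149
scene el 0.13 32 mid [ 0.5695 -0.0217  0.1375] mean [ 0.5679 -0.0203  0.1371] zmax 0.1445
scene el 0.15 41 mid [ 0.5698 -0.0243  0.1571] mean [ 0.57   -0.0232  0.1584] zmax 0.1641
```

```bash
python3 - <<'E'
from h import *
for n in ['side','scene']:
    c=cam(n); P=cloud(c)
    for z0,z1 in ((.092,.12),(.128,.157)):
        k=(np.hypot(P[...,0]-.57,P[...,1]+.018)<.03)&(P[...,2]>z0)&(P[...,2]<z1); q=P[k]
        fx=np.polyfit(q[:,2],q[:,0],1);fy=np.polyfit(q[:,2],q[:,1],1); print(n,z0,k.sum(),'slope',fx[0].round(3),fy[0].round(3),'mean',q.mean(0).round(4))
c=cam('side');a=c['image'][:,:,::-1];cv2.imwrite('pics/c8.png',cv2.resize(a[110:270,240:400],(560,560),interpolation=cv2.INTER_CUBIC))
E
```

```text
side 0.092 45 slope -0.022 -0.095 mean [ 0.5701 -0.0167  0.105 ]
side 0.128 79 slope 0.026 -0.15 mean [ 0.5694 -0.0189  0.143 ]
scene 0.092 36 slope 0.138 -0.17 mean [ 0.5687 -0.0188  0.1061]
scene 0.128 63 slope 0.005 -0.104 mean [ 0.5685 -0.0204  0.1425]
```

View pics/c8.png

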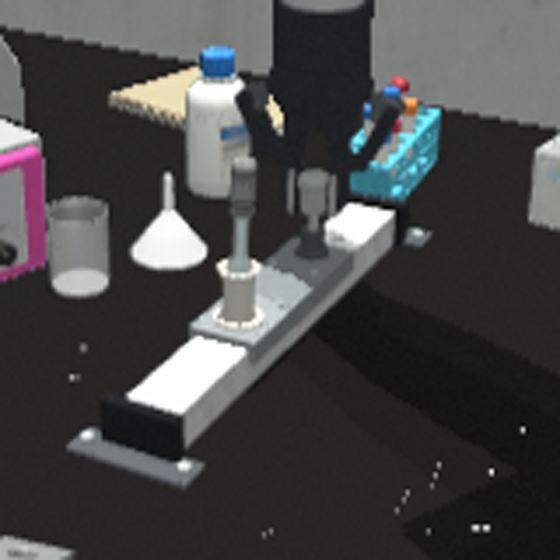

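The crop shows the knob down close over its guide at (313,235), the section one hole farther along, and the electrode in the cup at (242,220) with about 0.12 rad of tilt. The grip holds at 45 N and TCP height and force match the first pin-home grip, so I hand in.

```bash
python3 -c "
from workcell import env
print(env.hand_in())"
```

```text
the job is handed in; nothing more can be done
None
```

The job is handed in, but it returned no verdict: by my last measurements the electrode stands in the cup (about 0.12 rad off upright), the section moved about 50 mm to the next hole, the pin is home, the knob is still held at about 45 N, and the arm never went near the vial, beaker or dish.

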